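# Lock the shop's notice case with the flat key

### The arm

A 6-joint arm with a two-finger parallel gripper is mounted at the origin on the work surface. World frame = base frame: x ahead of the robot, y to its left, z up, the work surface at z = 0. Lengths are in m, angles in rad, forces in N, time in s.
With the tool pointing down it reaches from about 0.225 to 0.875 m from the base axis. Payload 3.4 kg.
Tool frame: the origin (TCP) lies at the very end of the fingers, on their centre line; the grasp point (between the pads) lies 19 mm behind it (bot.hold_point_z is the z of the grasp point in the tool frame, in m); z points along the fingers, y is the line along which they close (so a half turn about z gives the same grasp; the last joint's range is limited). The gripper opens to 85 mm and grips with 20 to 120 N. Pads are 22 mm wide; open, the fingers measure 114 mm over their backs; the gripper's body (76 mm by 85 mm) begins 54 mm behind the grasp point. The pads swing forward as they close: fully open they stand 13 mm farther back than shut.
Start: joints at [1.1, 0.276, 1.505, -0, 1.361, -0.121], TCP at [0.197, 0.54, 0.231] pointing down, gripper open.
Joint ranges: [-2.89, 2.89], [-0.75, 2.08], [0.22, 2.7], [-1.18, 4.32], [0.11, 2.71], [-2.7, 2.7]. Speed limits (rad/s): [2.57, 2.57, 3.14, 3.14, 3.14, 3.14].

### API

Orientations are given as [roll, pitch, yaw] about the fixed x, y, z axes, in that order (R = Rz(yaw) Ry(pitch) Rx(roll)).
In Python, from bench import bot gives the robot as it stands. The module is installed in compiled form; this text tells all that it offers.
- The arm moves only by the tool move_arm, never from a script. Its argument "plan" is a list of rows, each a list of 2 entries, a list of its own where there are three numbers: the shift along the tool's x, y, z in m, then the turn, a rotation vector about the tool's x, y, z in degrees. In form: [[[x, y, z], [rx, ry, rz]], ...]. A call has 1 to 12 rows; each row is the pose to reach, as a shift and turn from the pose commanded when the call began, along the tool's axes at that moment; what a row does not reach only later rows make up. A row lasts 1/8 s, in which the tool goes at most 62.5 mm and 10.7 degrees, less where a joint would pass 70% of its speed; a pose out of reach is approached as far as the arm can. A call with a gripper value outside its range is refused whole. "grip" is the closure, from 0 (fully open) to 1 (shut), set as the call begins (left out, the last holds). The fingers move at their own pace and stop on an object; the grip force is fixed at half the most. Time passes only in rows, so rows that repeat a pose let the fingers close. It gives the time, the measured TCP pose, the force, the opening and the grip force at its end, in the units of the state.
- bot.state(): the state, without advancing time (a new reading comes with each control period).
- bot.read_camera(name): name is "scene" or "top" or "wrist"; returns a dict with "color" (400x640x3 uint8, blue, green, red), "vfov" (degrees; the focal length in pixels is half the picture's height over the tangent of half this angle, whatever the lens; pixels are square), "cx", "cy" (the principal point, pixels), "k1" (the pictures are not rectified: a ray, as slopes to the right and down, at radius r is drawn at 1 + k1 r^2 times it, then the intrinsics apply), "extrinsics" (4x4, takes a point from camera to world coordinates); the wrist camera has in their place "T_tool_cam" (4x4, takes a point from camera to tool coordinates, whose origin is the TCP and whose axes are the flange's). Camera axes: x right, y down, z forward; pixel columns grow to the right and rows downward; lengths in m; the calibration is good to about 2 mm. A picture is of the moment at which its call begins: read the wrist's pose just before it. There is no depth.
- bot.sign_off(): hands the job in; it is judged then, once.
The state is a dict: "clock": time; "joint_pos": joint angles; "joint_velocities": joint speeds; "effort": joint torques, N m; "tool_pos": TCP position; "eef_rot": TCP orientation; "ft_force": force on the tool from outside, world axes, zero at the start; "torque": the same for the moment, N m; "width": finger opening in m; "finger_force": force on a finger pad.
Only numpy, scipy, OpenCV 4.12 (cv2) and the standard library are available. Lean on these libraries where they do the work, as an engineer would, in place of code of your own. Each camera call takes 0.05 s, during which the arm holds its last target. There are 200 camera calls.

### The job

The notice case on the counter is shut but not locked. Take the red-handled flat-bladed key out of its wooden stand, put its blade in the slot of the brass cam lock and turn the cam clockwise about a quarter turn, feeling for the end, until it seats fully home, without forcing it; then draw the key out and stand it back upright in its own stand, all the way down. Turn the lock only with that key, and leave everything else on the counter where it is.

Things in the scene. Friction and masses are not known exactly. Their poses are not given: they have to be found in the camera images.
- case: Shallow metal notice case with pinned papers, lying flat, fixed to the counter, 240 mm (its x) by 360 mm (its y) by 40 mm high; origin at the centre of its underside, z up. The lock is in the wide frame strip at its -y end, axis at x = 0, y = -150 mm.
- slot (a point): Centre of the mouth of the slot, on the lock axis, on the flat brass top of the lock's head (28 mm square, 50 mm above the counter). Turns with the head: x along the slot, z up. Slot 22 mm long, 5 mm wide, 10 mm deep, closed ends, 1.5 mm chamfer round its mouth. The slot's direction does not tell how far the cam is turned.
- cam (a joint): Turn of the cam (rad), growing clockwise seen from above; starts at 0.30 to 0.55; 1.571 is its hard stop, the seat, where the white pointer outside the bezel meets the green mark. Fully home is within 0.03 rad of the stop. Friction 0.06 N m plus up to 0.03 N m more near the seat; stays where left.
- lock (a point): Fixed centre of the lock at the head's top, axes as the case; black bezel round it, outer radius 26 mm, top 44 mm above the counter. Worn drive: the head turns freely by 0 to 0.35 rad (unknown) before it takes the cam along, and the blade has play in the slot, so feel for the stop. Key forced: over 50 N summed over its contacts with the lock (about 0.35 N m of twist).
- key: The key, about 80 g, upright in its stand: origin at the centre of the blade's lower edge, z up through the handle, x along the blade's width. Steel blade 18 mm wide (x), 3 mm thick (y), z 0 to 14 mm; round shank, diameter 10 mm, above it; dark collar, diameter 28 mm, z 24 to 28 mm, which rests on the stand's top.
- key_grip (a point): Point in the key's red flat handle, 62 mm above its lower edge. The handle is 32 mm wide (x), 14 mm thick (y) and spans z 34 to 84 mm above the lower edge. Grip it across its 14 mm thickness.
- stand_top (a point): Centre of the mouth of the key's pocket, on top of its fixed wooden stand (56 mm square, 45 mm high); x along the pocket's length, z up. The pocket is 22 mm (x) by 14 mm (y) and 30 mm deep with a 2 mm chamfer. The key stands with its blade along x and its origin 24 mm below this point.
- square_key: Bystander: a key of the same height with a yellow handle and a square tip, in a like stand of its own (56 mm square, 45 mm high) which may have changed places with the red key's; origin at its lower tip, z up.
- jar: Bystander: jar with a green lid, 64 mm across, 100 mm high; origin at the centre of its underside.
- mug: Bystander: white mug, 80 mm across, 90 mm high; origin at the centre of its underside.
- weight: Bystander: brass weight, 52 mm across, 66 mm high; origin at the centre of its underside.
- tape: Bystander: orange roll of tape lying flat, 90 mm across, 24 mm high; origin at the centre of its underside.
- onion: Bystander: brown onion, 72 mm across, 74 mm high; origin at the centre of its underside.

How it is judged:
By the outcome, as a careful person would: the job done as asked, in the order asked, and still so for the second after the job is handed in, with the robot touching nothing.
It also fails if it takes over 72 s, if anything falls off the work surface, if the arm or the gripper's body presses on something with over 40 N, if the wrist force passes 120 N, or if a joint passes its speed limit or range.

## Working session

There is one attempt and no reset: what is moved stays moved. The work goes in short steps, Python scripts to look and compute and a tool call to move; the robot and the scene stay as the last step left them, time stands still between calls to the robot, and variables do not carry over. Pictures are saved under pics/ and viewed, at most 12 in all, crops included, and the job is handed in when it is done.

Besides the shell and the picture viewer there is one more tool, called after "Call:" by a JSON object that holds its "fn" and its "kwargs", one argument or row to a line. move_arm: Moves the arm, as the interface text tells. Its arguments: {"type":"object","properties":{"plan":{"type":"array"},"grip":{"type":"number"}},"required":["plan"]}

```bash
mkdir -p pics; cat > h.py <<'E'
import numpy as np, cv2, json
from scipy.spatial.transform import Rotation as R
from bench import bot
def cam(n):
    s=bot.state(); c=bot.read_camera(n); im=np.asarray(c["color"])
    f=200/np.tan(np.radians(c["vfov"])/2)
    if n=="wrist":
        T=np.eye(4); T[:3,:3]=R.from_euler('xyz',s["eef_rot"]).as_matrix(); T[:3,3]=s["tool_pos"]
        E=T@np.array(c["T_tool_cam"])
    else: E=np.array(c["extrinsics"])
    K=np.array([[f,0,c["cx"]],[0,f,c["cy"]],[0,0,1.]])
    return im,K,c["k1"],E
def ray(px,K,k1,E):
    d=np.array([(px[0]-K[0,2])/K[0,0],(px[1]-K[1,2])/K[1,1]]); u=d.copy()
    for _ in range(20): u=d/(1+k1*(u@u))
    v=E[:3,:3]@np.array([u[0],u[1],1]); return E[:3,3],v
def onz(px,z,K,k1,E):
    o,v=ray(px,K,k1,E); return o+v*(z-o[2])/v[2]
def proj(P,K,k1,E):
    q=E[:3,:3].T@(np.array(P)-E[:3,3]); u=q[:2]/q[2]; u=u*(1+k1*(u@u))
    return K[0,0]*u[0]+K[0,2],K[1,1]*u[1]+K[1,2]
def blobs(im,lo,hi,mina=30):
    m=cv2.inRange(cv2.cvtColor(im,cv2.COLOR_BGR2HSV),lo,hi)
    n,l,st,ce=cv2.connectedComponentsWithStats(m)
    return [(ce[i].round(1),st[i]) for i in range(1,n) if st[i][4]>=mina],m
E
python3 - <<'E'
from h import *
for n in("top","scene","wrist"):
    im,K,k1,E=cam(n); cv2.imwrite(f"pics/{n}0.png",im); print(n,K[0],K[1,2],k1,E.round(3).tolist())
    print([ (b[0],b[1][4]) for b in blobs(im,(0,150,60),(6,255,255))[0]])
print(bot.state())
E
```

```text
top [443.83435775   0.         322.64097946] 200.91019115948276 -0.02345462987704828 [[-0.025, -0.998, 0.056, 0.498], [-0.999, 0.024, -0.022, -0.114], [0.02, -0.057, -0.998, 0.99], [0.0, 0.0, 0.0, 1.0]]
[(array([56.8, 42. ]), np.int32(433)), (array([141.7,  40.6]), np.int32(390)), (array([87.5, 43.2]), np.int32(360)), (array([114.9,  42.4]), np.int32(372)), (array([31.2, 44.3]), np.int32(348)), (array([141. ,  66.9]), np.int32(410)), (array([44. , 69.9]), np.int32(802)), (array([114.7,  68.8]), np.int32(383)), (array([85.4, 69. ]), np.int32(372)), (array([357.9, 230.2]), np.int32(99))]
scene [419.49565409   0.         322.94278704] 193.30684319151365 -0.09433575342826749 [[0.686, 0.45, -0.572, 1.06], [0.728, -0.418, 0.544, -0.616], [0.006, -0.789, -0.614, 0.593], [0.0, 0.0, 0.0, 1.0]]
[(array([ 5.7, 40.6]), np.int32(415)), (array([567.3, 162.8]), np.int32(2413)), (array([277.1, 181.4]), np.int32(186))]
wrist [286.25480788   0.         320.39828653] 198.9611576784405 0.004633645862542309 [[0.343, 0.896, 0.28, 0.125], [0.939, -0.327, -0.103, 0.566], [-0.001, 0.299, -0.954, 0.374], [0.0, 0.0, 0.0, 1.0]]
[]
{'clock': 0.15, 'joint_pos': array([ 1.09998675e+00,  2.76450496e-01,  1.50585936e+00,  2.45404342e-06,
        1.36071779e+00, -1.21012267e-01]), 'joint_velocities': array([-0.00026684, -0.00071177, -0.00274672, -0.00195602, -0.00327794,
       -0.00099293]), 'effort': array([ 1.49504217e-04, -4.17144370e+01, -2.46033114e+01, -3.75295731e-04,
        7.65899807e-03,  3.93188952e-05]), 'tool_pos': array([0.19688057, 0.53980781, 0.23063121]), 'eef_rot': array([-3.14016844e+00, -1.75610372e-04,  2.79179471e+00]), 'ft_force': array([0.14585125, 0.87224061, 1.17061604]), 'torque': array([-0.03385599,  0.01077141,  0.02228199]), 'finger_force': 0.0, 'width': 0.08546024681361283}
```

View pics/top0.png

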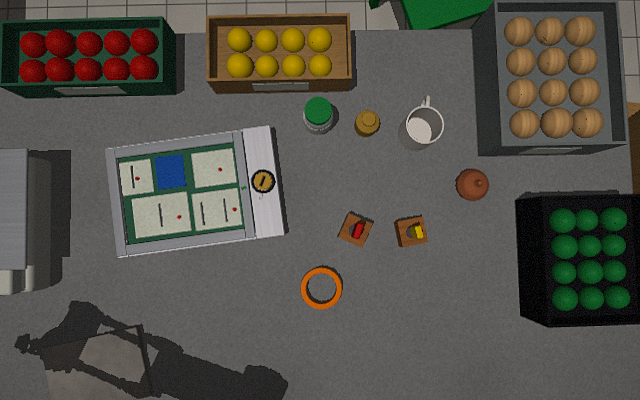

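View pics/scene0.png

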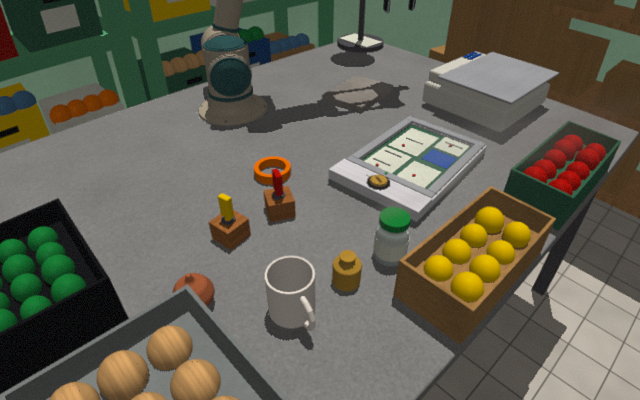

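The top view shows the red key in its stand at about (356,230), the lock at (263,181), and the yellow key at (412,231). The scene view agrees.

```bash
python3 - <<'E'
from h import *
im,K,k1,E=cam("top")
hs=cv2.cvtColor(im,cv2.COLOR_BGR2HSV)
# wood stand around red key
roi=np.zeros(im.shape[:2],np.uint8); roi[205:252,332:380]=255
m=cv2.inRange(hs,(0,90,40),(22,255,255))&roi
c=max(cv2.findContours(m,0,2)[0],key=cv2.contourArea); r=cv2.minAreaRect(c); print("stand",r)
bp=cv2.boxPoints(r)
print([onz(p,.045,K,k1,E)[:2].round(4).tolist() for p in bp], onz(r[0],.045,K,k1,E)[:2].round(4))
m=cv2.inRange(hs,(0,200,100),(5,255,255))&roi
c=max(cv2.findContours(m,0,2)[0],key=cv2.contourArea);print("red",cv2.minAreaRect(c))
roi[:]=0; roi[160:205,240:290]=255
m=cv2.inRange(hs,(0,0,0),(180,255,60))&roi
c=max(cv2.findContours(m,0,2)[0],key=cv2.contourArea);r=cv2.minAreaRect(c);print("bezel",r,onz(r[0],.044,K,k1,E))
big=cv2.resize(im[150:260,230:390],None,fx=5,fy=5,interpolation=2); cv2.imwrite("pics/c1.png",big)
s=bot.state();print(np.array(bot.read_camera("wrist")["T_tool_cam"]).round(4).tolist())
E
```

```text
stand ((354.78350830078125, 229.7371063232422), (27.41434669494629, 26.70360565185547), 23.96249008178711)
[[0.4751, -0.1633], [0.5264, -0.1878], [0.5014, -0.2406], [0.4502, -0.2159]] [ 0.4882 -0.2019]
red ((357.8000183105469, 230.6000213623047), (6.324554920196533, 15.17893123626709), 18.434947967529297)
bezel ((262.7000427246094, 181.10000610351562), (22.807893753051758, 22.807889938354492), 26.56505012512207) [ 0.59682021 -0.00809041  0.044     ]
[[-0.0004, -0.9543, -0.299, 0.0761], [1.0, -0.0007, 0.0008, -0.0005], [-0.001, -0.299, 0.9543, -0.1431], [0.0, 0.0, 0.0, 1.0]]
```

View pics/c1.png

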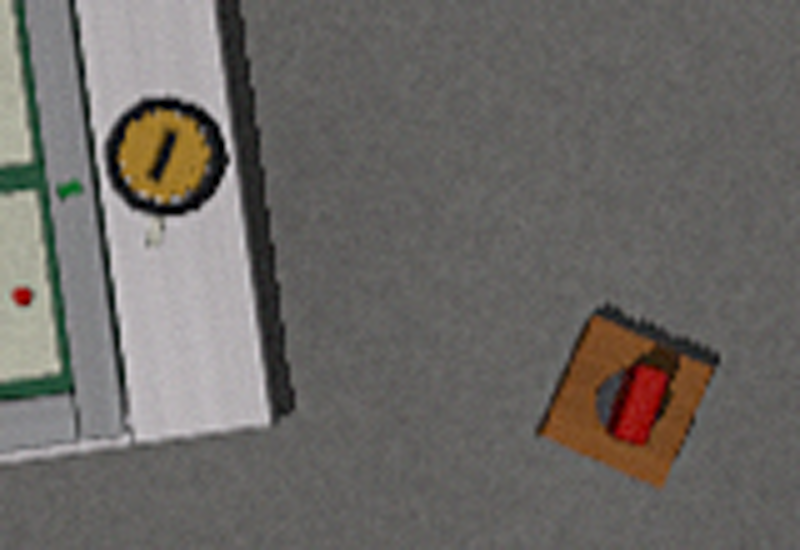

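The crop shows the slot at about −20° world yaw. The pointer is at (155,232) and the green mark at (70,188), so roughly 64° to go. I'll look at the lock from above first.

```bash
cat >> h.py <<'E'
def go(p,yaw):
    s=bot.state(); A=R.from_euler('xyz',s["eef_rot"]); B=R.from_euler('xyz',[np.pi,0,np.radians(yaw)])
    print("shift mm",(A.inv().apply(np.array(p)-s["tool_pos"])*1000).round(1),"turn",(A.inv()*B).as_rotvec(degrees=True).round(2),"at",s["tool_pos"].round(4),np.degrees(s["eef_rot"]).round(2),s["clock"])
E
python3 -c "
from h import *
go([.597,-.008,.2],160)"
```

```text
shift mm [-563.6 -377.7   31.2] turn [-0.05 -0.   -0.04] at [0.197  0.54   0.2309] [-179.95   -0.    159.96] 0.25
```

Call:
{"fn": "move_arm", "kwargs": {
  "plan": [
    [[-0.05,-0.033,0],[0,0,0]],
    [[-0.1,-0.067,0],[0,0,0]],
    [[-0.15,-0.1,0],[0,0,0]],
    [[-0.2,-0.133,0],[0,0,0]],
    [[-0.25,-0.167,0.01],[0,0,0]],
    [[-0.3,-0.2,0.02],[0,0,0]],
    [[-0.35,-0.235,0.03],[0,0,0]],
    [[-0.4,-0.268,0.031],[0,0,0]],
    [[-0.45,-0.3,0.031],[0,0,0]],
    [[-0.5,-0.335,0.031],[0,0,0]],
    [[-0.54,-0.36,0.031],[0,0,0]],
    [[-0.564,-0.378,0.031],[0,0,0]]
  ],
  "grip": 0.3
}}

```text
clock: 1.75
tool_pos: [0.5987, -0.0105, 0.1999]
eef_rot: [-3.142, 0.0, 2.79]
ft_force: [-0.3, 0.6, 0.3]
width: 0.0597
finger_force: 0.0
```

Call:
{"fn": "move_arm", "kwargs": {
  "plan": [
    [[0,0,0],[0,0,0]],
    [[0,0,0],[0,0,0]]
  ]
}}

```text
clock: 2.0
tool_pos: [0.5966, -0.0075, 0.2]
eef_rot: [3.141, -0.002, 2.792]
ft_force: [1.0, 0.4, 0.3]
width: 0.0596
finger_force: 0.0
```

```bash
python3 - <<'E'
from h import *
im,K,k1,E=cam("wrist")
hs=cv2.cvtColor(im,cv2.COLOR_BGR2HSV)
c0=proj([.597,-.008,.05],K,k1,E); print(c0)
np.savez("w1.npz",im=im,K=K,k1=k1,E=E)
x,y=map(int,c0)
cv2.imwrite("pics/w1.png",cv2.resize(im[max(y-100,0):y+100,max(0,x-130):x+130],None,fx=3,fy=3,interpolation=2)); print(max(y-100,0),max(0,x-130))
go([.488,-.202,.2],154.5)
E
```

```text
(np.float64(320.23658522560714), np.float64(185.47868455192705))
85 190
shift mm [ 3.530e+01 -2.202e+02  1.000e-01] turn [ 0.02 -0.07  5.5 ] at [ 0.5965 -0.0072  0.2002] [ 1.7997e+02 -7.0000e-02  1.6000e+02] 2.05
```

View pics/w1.png

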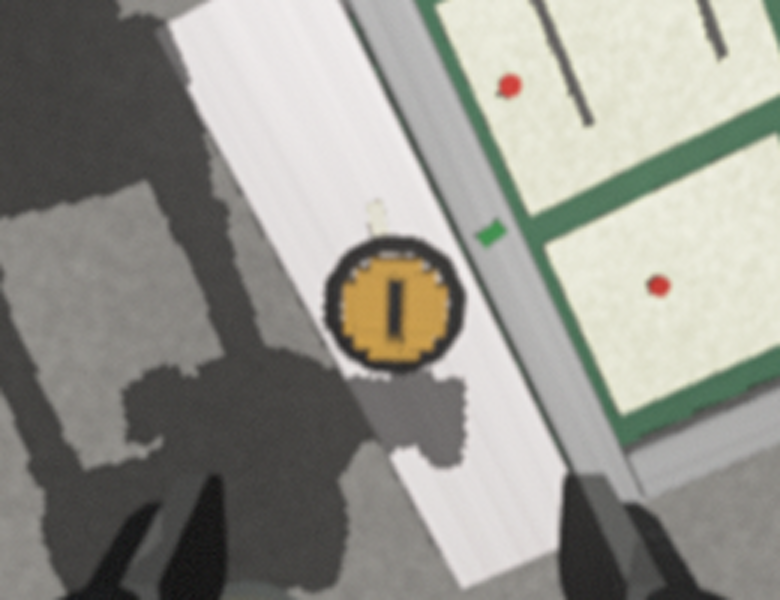

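The crop shows the slot centred at about (396,309), nearly along the tool's x. The pointer is at (377,215) and the green mark at (491,233). Next is the precise lock fit, along with the move to the key.

```bash
python3 - <<'E'
from h import *
d=np.load("w1.npz"); im,K,k1,E=d["im"],d["K"],float(d["k1"]),d["E"]
big=cv2.resize(im[85:285,190:450],None,fx=3,fy=3,interpolation=2)
g=cv2.cvtColor(big,cv2.COLOR_BGR2GRAY); hs=cv2.cvtColor(big,cv2.COLOR_BGR2HSV)
t=lambda p:((p[0]+.5)/3-.5+190,(p[1]+.5)/3-.5+85)
m=(g<75).astype(np.uint8)*255; r0=np.zeros_like(m); cv2.circle(r0,(396,305),45,255,-1)
c=max(cv2.findContours(m&r0,0,2)[0],key=cv2.contourArea); r=cv2.minAreaRect(c); print("slot",r)
P=np.array([onz(t(p),.05,K,k1,E)[:2] for p in cv2.boxPoints(r)]); S=P.mean(0)
e=[P[1]-P[0],P[2]-P[1]]; L=max(e,key=np.linalg.norm); print("slot xy",S.round(4),[np.linalg.norm(v).round(4) for v in e],"yaw",np.degrees(np.arctan2(L[1],L[0]))%180)
r0[:]=0; cv2.circle(r0,(396,305),85,255,-1)
c=max(cv2.findContours(m&r0,0,2)[0],key=cv2.contourArea); (x,y),rr=cv2.minEnclosingCircle(c); B=onz(t((x,y)),.044,K,k1,E)[:2]; print("bezel",B.round(4),rr)
f=lambda p,z:np.degrees(np.arctan2(*(onz(t(p),z,K,k1,E)[:2]-B)[::-1]))
print("pointer",f((377,215),.042),"green",f((491,233),.041))
print("wood test")
E
```

```text
slot ((394.73089599609375, 308.4930725097656), (9.484064102172852, 51.137046813964844), 1.4688007831573486)
slot xy [ 0.5995 -0.0078] [np.float64(0.0187), np.float64(0.0033)] yaw 158.46796989393505
bezel [ 0.5997 -0.0082] 69.07433319091797
pointer 170.26017073529675 green 106.56593815807645
wood test
```

Call:
{"fn": "move_arm", "kwargs": {
  "plan": [
    [[0.008,-0.05,0],[0,0,1.5]],
    [[0.016,-0.1,0],[0,0,3]],
    [[0.025,-0.15,0],[0,0,4.5]],
    [[0.032,-0.2,0],[0,0,5.5]],
    [[0.035,-0.22,0],[0,0,5.5]],
    [[0.035,-0.22,0],[0,0,5.5]],
    [[0.035,-0.22,0],[0,0,5.5]]
  ]
}}

```text
clock: 2.92
tool_pos: [0.4894, -0.2014, 0.2005]
eef_rot: [3.141, 0.0, 2.697]
ft_force: [0.0, 0.3, -0.4]
width: 0.0596
finger_force: 0.0
```

```bash
python3 - <<'E'
from h import *
im,K,k1,E=cam("wrist"); np.savez("w2.npz",im=im,K=K,k1=k1,E=E)
x,y=map(int,proj([.488,-.202,.06],K,k1,E)); y0=max(y-100,0)
print(y0,x-130); cv2.imwrite("pics/w2.png",cv2.resize(im[y0:y+100,x-130:x+130],None,fx=3,fy=3,interpolation=2))
go([.488,-.202,.2],154.5)
E
```

```text
86 189
shift mm [ 1.1 -1.2  0.4] turn [0.05 0.01 0.05] at [ 0.4896 -0.2014  0.2004] [1.7995e+02 1.0000e-02 1.5455e+02] 2.975
```

View pics/w2.png

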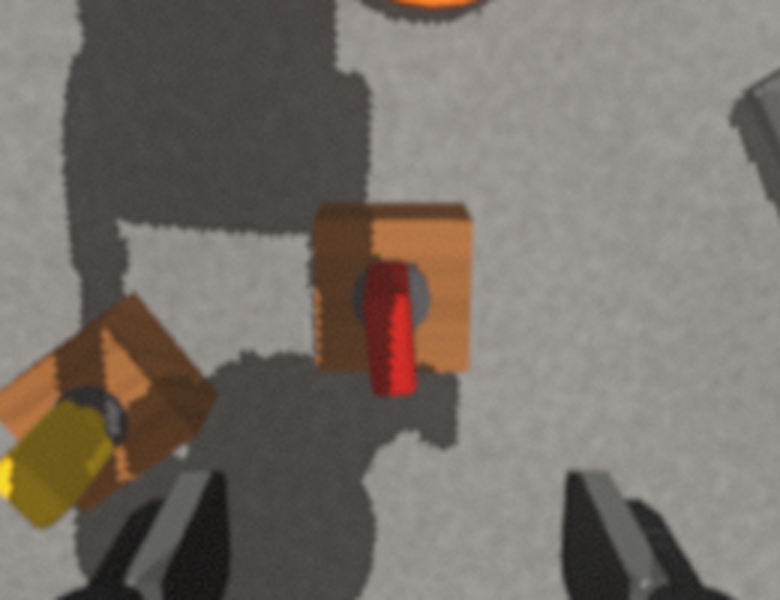

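The key's handle is turned about 5° relative to its stand: its right edge runs from (408,300) to (416,393), and the collar is at (392,298). I'll measure these.

```bash
python3 - <<'E'
from h import *
d=np.load("w2.npz"); im,K,k1,E=d["im"],d["K"],float(d["k1"]),d["E"]
big=cv2.resize(im[86:286,189:449],None,fx=3,fy=3,interpolation=2)
t=lambda p:((p[0]+.5)/3-.5+189,(p[1]+.5)/3-.5+86)
hs=cv2.cvtColor(big,cv2.COLOR_BGR2HSV)
m=cv2.inRange(hs,(0,200,60),(5,255,255))|cv2.inRange(hs,(175,200,60),(180,255,255)); m[:,:340]=0;m[:,440:]=0;m[:240]=0
rows=[(y,np.where(m[y])[0].min(),np.where(m[y])[0].max()) for y in range(255,400) if m[y].any()]
print(rows[::12],rows[-1])
sel=[r for r in rows if 320<r[0]<388]
for k in(1,2):
    pts=np.array([onz(t((r[k],r[0])),.105,K,k1,E)[:2] for r in sel]); v=np.linalg.svd(pts-pts.mean(0))[2][0]
    print("edge",k,pts.mean(0).round(4),np.degrees(np.arctan2(v[1],v[0]))%180)
yb=rows[-1][0]; print("top far end",onz(t((394,yb)),.105,K,k1,E).round(4))
for p in((315,222),(472,222),(472,372),(315,372),(393,297)): print(p,onz(t(p),.045,K,k1,E)[:2].round(4))
gr=(hs[...,1]<90).astype(np.uint8)*255; z=np.zeros_like(gr); cv2.rectangle(z,(330,240),(460,360),255,-1)
ys,xs=np.where(gr&z); print("collar",xs.min(),xs.max(),ys.min(),ys.max()); 
for p in ((xs.min(),298),(xs.max(),298)): print(onz(t(p),.049,K,k1,E)[:2].round(4))
E
```

```text
[(295, np.int64(401), np.int64(402)), (307, np.int64(396), np.int64(406)), (319, np.int64(392), np.int64(408)), (331, np.int64(392), np.int64(409)), (343, np.int64(389), np.int64(409)), (355, np.int64(394), np.int64(410)), (367, np.int64(391), np.int64(411)), (379, np.int64(391), np.int64(412)), (391, np.int64(391), np.int64(406))] (392, np.int64(392), np.int64(395))
edge 1 [ 0.4917 -0.2037] 152.77398418799
edge 2 [ 0.494  -0.1989] 159.11755002289448
top far end [ 0.5026 -0.2082  0.105 ]
(315, 222) [ 0.4542 -0.2156]
(472, 222) [ 0.4778 -0.1661]
(472, 372) [ 0.5286 -0.1887]
(315, 372) [ 0.5037 -0.2409]
(393, 297) [ 0.4903 -0.2027]
collar 352 429 265 327
[ 0.4834 -0.2155]
[ 0.4952 -0.1909]
```

```bash
python3 -c "
from h import *
go([.4893,-.2033,.064],159)"
```

```text
shift mm [ -0.6  -2.  136.4] turn [ 0.05  0.01 -4.45] at [ 0.4896 -0.2014  0.2004] [1.7995e+02 1.0000e-02 1.5455e+02] 2.975
```

Call:
{"fn": "move_arm", "kwargs": {
  "plan": [
    [[0,-0.002,0.03],[0,0,-4.5]],
    [[0,-0.002,0.06],[0,0,-4.5]],
    [[0,-0.002,0.09],[0,0,-4.5]],
    [[0,-0.002,0.115],[0,0,-4.5]],
    [[0,-0.002,0.13],[0,0,-4.5]],
    [[0,-0.002,0.136],[0,0,-4.5]],
    [[0,-0.002,0.136],[0,0,-4.5]],
    [[0,-0.002,0.136],[0,0,-4.5]]
  ]
}}

```text
clock: 3.98
tool_pos: [0.489, -0.205, 0.0652]
eef_rot: [-3.141, 0.002, 2.774]
ft_force: [0.2, 0.2, 0.1]
width: 0.0601
finger_force: 0.0
```

Call:
{"fn": "move_arm", "kwargs": {
  "plan": [
    [[0,0,0],[0,0,0]],
    [[0,0,0],[0,0,0]],
    [[0,0,0],[0,0,0]],
    [[0,0,0],[0,0,0]],
    [[0,0,0],[0,0,0]],
    [[0,0,0],[0,0,0]]
  ],
  "grip": 1.0
}}

```text
clock: 4.72
tool_pos: [0.4885, -0.2045, 0.0647]
eef_rot: [3.141, 0.001, 2.774]
ft_force: [0.4, 2.7, 5.9]
width: 0.0134
finger_force: 58.6
```

Call:
{"fn": "move_arm", "kwargs": {
  "plan": [
    [[0,0,-0.015],[0,0,0]],
    [[0,0,-0.04],[0,0,0]],
    [[0,0,-0.07],[0,0,0]],
    [[0,0,-0.09],[0,0,0]],
    [[0,0.04,-0.09],[0,0,0]],
    [[0,0.08,-0.09],[0,0,0]],
    [[0,0.1,-0.09],[0,0,0]],
    [[0,0.1,-0.09],[0,0,0]],
    [[0,0.1,-0.09],[0,0,0]]
  ]
}}

```text
clock: 5.85
tool_pos: [0.5239, -0.1121, 0.1545]
eef_rot: [-3.141, 0.0, 2.775]
ft_force: [0.3, -0.5, -1.2]
width: 0.0134
finger_force: 58.8
```

```bash
python3 - <<'E'
from h import *
im,K,k1,E=cam("wrist"); np.savez("w3.npz",im=im,K=K,k1=k1,E=E)
cv2.imwrite("pics/w3.png",cv2.resize(im[150:310,220:420],None,fx=4,fy=4,interpolation=2)[:600])
go([.5995,-.008,.115],158.8)
E
```

```text
shift mm [-33.2 124.5  39.3] turn [-0.05  0.    0.14] at [ 0.5238 -0.1122  0.1544] [-179.95    0.    158.94] 5.9
```

View pics/w3.png

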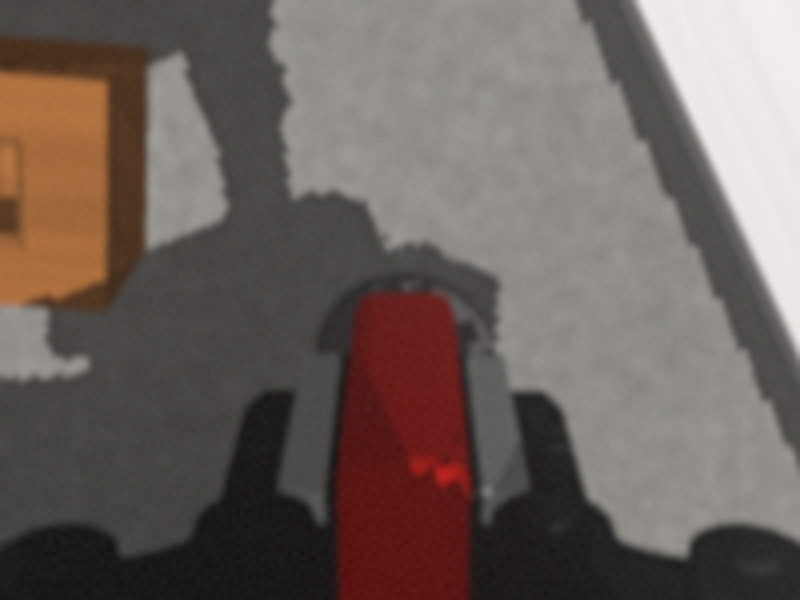

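The view shows the handle's lower edge at crop row 292 (columns 357–450) and the collar rim at row 274. The blade is hidden, so I'll get the key's offset in the grasp from these two.

```bash
python3 - <<'E'
from h import *
d=np.load("w3.npz"); K,k1=d["K"],float(d["k1"]); T=np.array(bot.read_camera("wrist")["T_tool_cam"])
t=lambda p:((p[0]+.5)/4-.5+220,(p[1]+.5)/4-.5+150)
print("handle edge",onz(t((403,292)),.0097,K,k1,T).round(4),"-.016; L/R",onz(t((357,292)),.0097,K,k1,T).round(4),onz(t((450,292)),.0097,K,k1,T).round(4))
print("collar rim",onz(t((404,274)),.0197,K,k1,T).round(4),"-.014",onz(t((317,350)),.0157,K,k1,T).round(4),onz(t((493,350)),.0157,K,k1,T).round(4))
E
```

```text
handle edge [ 0.014  -0.0004  0.0097] -.016; L/R [ 0.014  -0.007   0.0097] [0.014  0.0064 0.0097]
collar rim [ 0.0129 -0.0002  0.0197] -.014 [ 0.0021 -0.0134  0.0157] [0.0021 0.0133 0.0157]
```

```bash
python3 -c "
from h import *
go([.5982,-.0075,.100],158.5)"
```

```text
shift mm [-31.7 124.5  54.3] turn [-0.03 -0.    0.41] at [ 0.5238 -0.1123  0.1544] [-179.97   -0.    158.91] 5.95
```

Call:
{"fn": "move_arm", "kwargs": {
  "plan": [
    [[-0.012,0.045,0],[0,0,0.4]],
    [[-0.024,0.09,0],[0,0,0.4]],
    [[-0.03,0.118,0.01],[0,0,0.4]],
    [[-0.0317,0.1245,0.03],[0,0,0.4]],
    [[-0.0317,0.1245,0.047],[0,0,0.4]],
    [[-0.0317,0.1245,0.054],[0,0,0.4]],
    [[-0.0317,0.1245,0.054],[0,0,0.4]],
    [[-0.0317,0.1245,0.054],[0,0,0.4]]
  ]
}}

```text
clock: 6.95
tool_pos: [0.599, -0.007, 0.1011]
eef_rot: [3.141, 0.001, 2.767]
ft_force: [-0.5, 0.2, -0.1]
width: 0.0134
finger_force: 58.9
```

```bash
python3 - <<'E'
from h import *
go([.5982,-.0075,.100],158.5)
im,K,k1,E=cam("scene"); x,y=map(int,proj([.599,-.008,.055],K,k1,E)); print(x,y)
a=cv2.resize(im[y-45:y+30,x-50:x+50],None,fx=6,fy=6,interpolation=2); cv2.imwrite("pics/s4.png",a)
E
```

```text
shift mm [ 0.5 -0.7  1.1] turn [0.02 0.08 0.02] at [ 0.599  -0.007   0.1011] [1.7998e+02 8.0000e-02 1.5852e+02] 6.95
378 176
```

View pics/s4.png

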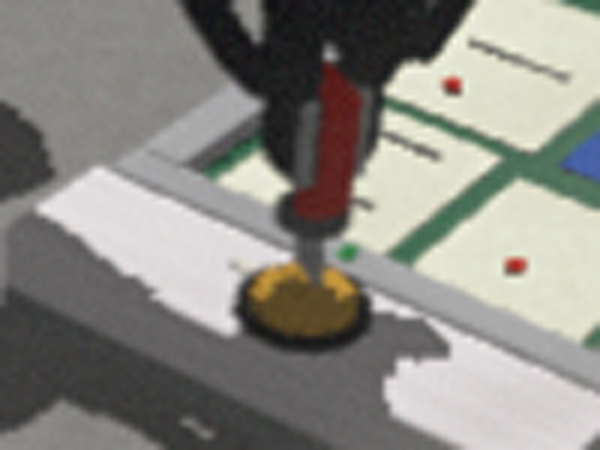

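The blade tip is at crop (316,285), just above the brass head centred near (304,305), so the key looks slightly right of the axis. I'll check with subpixel profiles.

```bash
python3 - <<'E'
from h import *
im,K,k1,E=cam("scene"); x0,y0=378-50,176-45
def cross(p):return p
for name,rr in (("collar",(33,34,35)),("shank",(40,41)),("blade",(43,44,45)),("head",(50,51,52))):
    for r in rr: print(name,r,[tuple(int(v) for v in px)[2] for px in im[y0+r,x0+36:x0+66]], "sat",cv2.cvtColor(im[y0+r:y0+r+1,x0+36:x0+66],40)[0,:,1].tolist() if name=="head" else "")
for P in ([.5996,-.008,.05],[.5996,-.008,.044],[.599+.0014,-.007-.0005,.0574],[.599+.0014,-.0075,.0834]):
    u=proj(P,K,k1,E); print(round(u[0]-x0-36,2),round(u[1]-y0,2))
u0=np.array(proj([.6,-.008,.05],K,k1,E)); print([ (np.array(proj(q,K,k1,E))-u0).round(2).tolist() for q in ([.601,-.008,.05],[.6,-.007,.05],[.6,-.008,.051])])
E
```

```text
collar 33 [163, 162, 160, 160, 161, 168, 178, 197, 220, 197, 125, 54, 43, 77, 86, 91, 91, 90, 89, 88, 92, 89, 100, 120, 131, 167, 207, 220, 222, 221] sat 
collar 34 [163, 164, 165, 163, 162, 163, 163, 166, 174, 149, 90, 49, 52, 74, 89, 91, 92, 93, 94, 94, 94, 89, 130, 172, 144, 124, 180, 216, 223, 222] sat 
collar 35 [145, 159, 161, 164, 163, 164, 163, 161, 161, 131, 74, 48, 52, 64, 86, 88, 89, 90, 91, 89, 79, 73, 131, 206, 225, 203, 218, 224, 222, 221] sat 
shank 40 [224, 223, 224, 223, 224, 224, 223, 206, 168, 138, 132, 144, 142, 104, 79, 78, 80, 99, 146, 168, 160, 149, 163, 186, 212, 223, 224, 225, 225, 212] sat 
shank 41 [225, 224, 224, 222, 223, 223, 222, 223, 219, 205, 168, 145, 127, 97, 75, 82, 78, 99, 149, 166, 138, 84, 65, 108, 167, 200, 218, 220, 196, 136] sat 
blade 43 [221, 222, 200, 207, 222, 222, 223, 219, 217, 216, 213, 214, 185, 121, 80, 75, 77, 89, 141, 155, 145, 110, 114, 151, 167, 168, 169, 167, 166, 135] sat 
blade 44 [223, 219, 181, 177, 205, 214, 206, 183, 176, 191, 169, 171, 185, 156, 113, 84, 75, 97, 124, 153, 164, 162, 164, 164, 168, 169, 166, 167, 168, 170] 
[... 370 characters left out ...]
 140, 138, 148, 140, 150, 141, 143, 148, 142, 122, 61, 7, 7, 6, 6, 4]
head 51 [222, 220, 161, 70, 36, 49, 71, 83, 88, 86, 91, 90, 92, 92, 91, 89, 89, 90, 94, 88, 92, 90, 91, 60, 38, 77, 181, 209, 210, 209] sat [7, 7, 8, 7, 7, 68, 129, 147, 139, 160, 132, 142, 150, 147, 146, 146, 155, 142, 136, 159, 130, 150, 149, 94, 27, 10, 4, 4, 6, 5]
head 52 [223, 224, 174, 93, 36, 38, 52, 72, 84, 89, 89, 92, 94, 92, 93, 90, 90, 89, 92, 93, 91, 91, 89, 57, 37, 48, 103, 114, 115, 125] sat [3, 7, 7, 3, 14, 27, 93, 159, 143, 138, 146, 144, 149, 152, 148, 133, 153, 160, 144, 137, 143, 151, 146, 130, 7, 10, 7, 4, 9, 6]
14.57 47.81
14.34 49.99
15.28 45.15
16.33 35.38
[[0.34, 0.19], [0.29, -0.18], [0.04, -0.37]]
```

The scene view agrees with my estimates to about 0.5 mm. I'll correct by (0.5, −0.7) mm and lower.

Call:
{"fn": "move_arm", "kwargs": {
  "plan": [
    [[0.0005,-0.0007,0.002],[0,0,0]],
    [[0.0005,-0.0007,0.004],[0,0,0]],
    [[0.0005,-0.0007,0.006],[0,0,0]],
    [[0.0005,-0.0007,0.008],[0,0,0]],
    [[0.0005,-0.0007,0.0095],[0,0,0]],
    [[0.0005,-0.0007,0.0105],[0,0,0]],
    [[0.0005,-0.0007,0.0105],[0,0,0]]
  ]
}}

```text
clock: 7.92
tool_pos: [0.5977, -0.007, 0.0897]
eef_rot: [3.142, -0.0, 2.767]
ft_force: [-0.7, 0.0, -1.1]
width: 0.0134
finger_force: 58.9
```

Call:
{"fn": "move_arm", "kwargs": {
  "plan": [
    [[0,0,0.001],[0,0,0]],
    [[0,0,0.002],[0,0,0]],
    [[0,0,0.003],[0,0,0]],
    [[0,0,0.004],[0,0,0]],
    [[0,0,0.004],[0,0,0]]
  ]
}}

```text
clock: 8.55
tool_pos: [0.5977, -0.007, 0.0857]
eef_rot: [3.142, -0.0, 2.767]
ft_force: [0.1, -0.1, -0.7]
width: 0.0132
finger_force: 58.9
```

Call:
{"fn": "move_arm", "kwargs": {
  "plan": [
    [[0,0.0002,0],[0,0,5]],
    [[0,0.0003,0],[0,0,10]],
    [[-0.0001,0.0005,0],[0,0,15]],
    [[-0.0001,0.0007,0],[0,0,20]],
    [[-0.0002,0.0008,0],[0,0,25]],
    [[-0.0003,0.001,0],[0,0,30]],
    [[-0.0004,0.0011,0],[0,0,35]],
    [[-0.0005,0.0013,0],[0,0,40]],
    [[-0.0005,0.0013,0],[0,0,40]]
  ]
}}

```text
clock: 9.68
tool_pos: [0.5984, -0.006, 0.0858]
eef_rot: [-3.141, -0.0, 2.07]
ft_force: [-0.2, 0.2, -0.3]
width: 0.013
finger_force: 58.7
```

```bash
cat > st.py <<'E'
from h import *
s=bot.state(); print(s["clock"],s["tool_pos"].round(4),np.degrees(s["eef_rot"]).round(2),"F",s["ft_force"].round(2),"M",s["torque"].round(3),"j6 eff",s["effort"][5].round(3),s["joint_pos"][5].round(3))
E
python3 st.py
```

```text
9.675 [ 0.5984 -0.006   0.0858] [-1.7997e+02 -1.0000e-02  1.1863e+02] F [-0.18  0.17 -0.31] M [-0.045  0.145  0.029] j6 eff 0.221 -0.626
```

Call:
{"fn": "move_arm", "kwargs": {
  "plan": [
    [[0,0.0002,0],[0,0,4]],
    [[0,0.0003,0],[0,0,8]],
    [[-0.0001,0.0004,0],[0,0,12]],
    [[-0.0001,0.0005,0],[0,0,15]],
    [[-0.0001,0.0005,0],[0,0,15]]
  ]
}}

```text
clock: 10.3
tool_pos: [0.5989, -0.0057, 0.0858]
eef_rot: [-3.141, -0.0, 1.809]
ft_force: [-1.7, -0.5, -0.2]
width: 0.0133
finger_force: 58.8
```

```bash
python3 st.py; python3 - <<'E'
from h import *
im,K,k1,E=cam("top"); np.save("t5.npy",im)
a=im[165:200,235:285]; b,_=cam("scene")[:2]; b=b[150:205,340:420]
A=cv2.resize(a,(714,500)[:2],interpolation=2)[:,:500]; 
cv2.imwrite("pics/t5.png",np.hstack([cv2.resize(a,(400,280),interpolation=2),cv2.resize(b,(400,280),interpolation=2)]))
E
```

```text
10.3 [ 0.5989 -0.0057  0.0858] [-1.7998e+02 -2.0000e-02  1.0366e+02] F [-1.71 -0.51 -0.2 ] M [0.109 0.187 0.056] j6 eff 0.162 -0.364
```

View pics/t5.png

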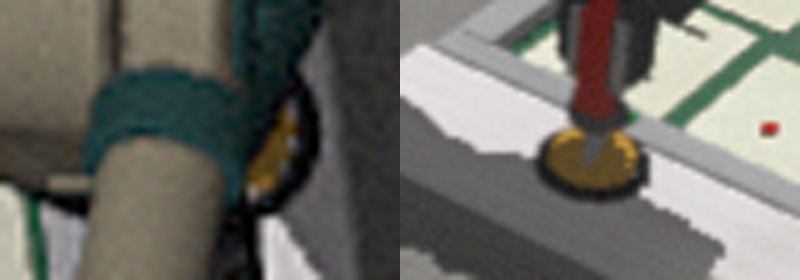

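The pointer is hidden behind the arm (left) and the key (right), so I'll go by feel in small steps.

Call:
{"fn": "move_arm", "kwargs": {
  "plan": [
    [[0,0.0002,0],[0,0,4]],
    [[0,0.0003,0],[0,0,8]],
    [[-0.0001,0.0004,0],[0,0,11]],
    [[-0.0001,0.0004,0],[0,0,11]]
  ]
}}

```text
clock: 10.9
tool_pos: [0.5993, -0.0056, 0.0858]
eef_rot: [-3.141, -0.001, 1.617]
ft_force: [-0.5, 1.6, 0.5]
width: 0.0135
finger_force: 58.8
```

```bash
python3 st.py
```

```text
10.9 [ 0.5993 -0.0056  0.0858] [-1.7998e+02 -3.0000e-02  9.2640e+01] F [-0.47  1.64  0.46] M [0.184 0.209 0.028] j6 eff 0.167 -0.172
```

Call:
{"fn": "move_arm", "kwargs": {
  "plan": [
    [[0,0.0001,0],[0,0,2]],
    [[0,0.0002,0],[0,0,4]],
    [[0,0.0002,0],[0,0,4]]
  ]
}}

```text
clock: 11.28
tool_pos: [0.5995, -0.0056, 0.0858]
eef_rot: [-3.141, -0.0, 1.545]
ft_force: [-1.6, 1.7, 0.5]
width: 0.0132
finger_force: 58.9
```

```bash
python3 st.py
```

```text
11.275 [ 0.5995 -0.0056  0.0858] [-1.7998e+02 -2.0000e-02  8.8550e+01] F [-1.56  1.66  0.48] M [0.277 0.294 0.037] j6 eff 0.143 -0.1
```

Call:
{"fn": "move_arm", "kwargs": {
  "plan": [
    [[0,0.0001,0],[0,0,2]],
    [[0,0.0001,0],[0,0,3]],
    [[0,0.0001,0],[0,0,3]]
  ]
}}

```text
clock: 11.65
tool_pos: [0.5997, -0.0056, 0.0858]
eef_rot: [-3.141, -0.0, 1.493]
ft_force: [-1.3, 2.4, -0.4]
width: 0.0131
finger_force: 58.9
```

```bash
python3 st.py
```

```text
11.65 [ 0.5997 -0.0056  0.0858] [-1.7998e+02 -2.0000e-02  8.5540e+01] F [-1.34  2.37 -0.42] M [0.433 0.415 0.066] j6 eff 0.116 -0.048
```

Call:
{"fn": "move_arm", "kwargs": {
  "plan": [
    [[0,0.0001,0],[0,0,2]],
    [[0,0.0001,0],[0,0,3]],
    [[0,0.0001,0],[0,0,3]]
  ]
}}

```text
clock: 12.02
tool_pos: [0.5998, -0.0057, 0.0858]
eef_rot: [-3.141, -0.0, 1.441]
ft_force: [-2.3, 2.3, -0.5]
width: 0.0133
finger_force: 58.9
```

```bash
python3 st.py
```

```text
12.025 [ 0.5998 -0.0057  0.0858] [-1.7999e+02 -2.0000e-02  8.2540e+01] F [-2.29  2.33 -0.53] M [0.562 0.421 0.033] j6 eff 0.113 0.004
```

Call:
{"fn": "move_arm", "kwargs": {
  "plan": [
    [[0,0.0001,0],[0,0,2]],
    [[0,0.0001,0],[0,0,3]],
    [[0,0.0001,0],[0,0,3]]
  ]
}}

```text
clock: 12.4
tool_pos: [0.5999, -0.0057, 0.0858]
eef_rot: [-3.141, -0.0, 1.388]
ft_force: [-2.3, 4.2, -0.4]
width: 0.0134
finger_force: 58.9
```

```bash
python3 st.py
```

```text
12.4 [ 0.5999 -0.0057  0.0858] [-1.7998e+02 -2.0000e-02  7.9540e+01] F [-2.34  4.16 -0.36] M [0.673 0.472 0.108] j6 eff 0.118 0.057
```

Call:
{"fn": "move_arm", "kwargs": {
  "plan": [
    [[0,0.0001,0],[0,0,2]],
    [[0,0.0001,0],[0,0,3]],
    [[0,0.0001,0],[0,0,3]]
  ]
}}

```text
clock: 12.78
tool_pos: [0.6, -0.0057, 0.0858]
eef_rot: [-3.141, -0.0, 1.336]
ft_force: [-2.6, 2.6, -0.2]
width: 0.0133
finger_force: 58.9
```

```bash
python3 st.py
```

```text
12.775 [ 0.6    -0.0057  0.0858] [-1.7998e+02 -1.0000e-02  7.6550e+01] F [-2.6   2.57 -0.15] M [0.699 0.565 0.16 ] j6 eff 0.206 0.109
```

Call:
{"fn": "move_arm", "kwargs": {
  "plan": [
    [[0,0.0001,0],[0,0,1]],
    [[0,0.0001,0],[0,0,2]],
    [[0,0.0001,0],[0,0,2]]
  ]
}}

```text
clock: 13.15
tool_pos: [0.6001, -0.0057, 0.0858]
eef_rot: [-3.141, -0.0, 1.301]
ft_force: [-2.7, 5.0, 0.4]
width: 0.0134
finger_force: 59.0
```

```bash
python3 st.py
```

```text
13.15 [ 0.6001 -0.0057  0.0858] [-1.7998e+02 -1.0000e-02  7.4560e+01] F [-2.74  5.01  0.41] M [0.817 0.559 0.254] j6 eff 0.334 0.144
```

The torque now rises steeply to 0.25 N m, well over friction, so the cam is at its stop. I'll back off into the play and draw the key out.

Call:
{"fn": "move_arm", "kwargs": {
  "plan": [
    [[0,-0.0001,0],[0,0,-3]],
    [[0,-0.0002,0],[0,0,-6]],
    [[0,-0.0003,0],[0,0,-7]],
    [[0,-0.0003,0],[0,0,-7]]
  ]
}}

```text
clock: 13.65
tool_pos: [0.6002, -0.0064, 0.0858]
eef_rot: [3.141, 0.001, 1.423]
ft_force: [-1.8, 1.1, -0.4]
width: 0.0136
finger_force: 58.7
```

```bash
python3 st.py
```

```text
13.65 [ 0.6002 -0.0064  0.0858] [1.7996e+02 5.0000e-02 8.1520e+01] F [-1.79  1.13 -0.43] M [ 0.131  0.479 -0.016] j6 eff -0.016 0.022
```

Call:
{"fn": "move_arm", "kwargs": {
  "plan": [
    [[0,0,-0.003],[0,0,0]],
    [[0,0,-0.008],[0,0,0]],
    [[0,0,-0.015],[0,0,0]],
    [[0,0,-0.03],[0,0,0]],
    [[0,0,-0.05],[0,0,0]],
    [[0,0,-0.07],[0,0,0]],
    [[0,0,-0.08],[0,0,0]],
    [[0,0,-0.08],[0,0,0]],
    [[0,0,-0.08],[0,0,0]]
  ]
}}

```text
clock: 14.78
tool_pos: [0.5995, -0.0057, 0.1652]
eef_rot: [-3.14, -0.0, 1.423]
ft_force: [-0.3, -0.4, -0.9]
width: 0.0137
finger_force: 58.7
```

```bash
python3 st.py; python3 - <<'E'
from h import *
a=cam("wrist"); x,y=map(int,proj([.5997,-.0082,.044],*a[1:])); print(x,y,a[0].shape)
im,K,k1,E=a; np.savez("w6.npz",im=im,K=K,k1=k1,E=E)
cv2.imwrite("pics/w6.png",cv2.resize(im[max(y-90,0):y+60,x-100:x+100],None,fx=4,fy=4,interpolation=2)); print(max(y-90,0),x-100)
E
```

```text
14.775 [ 0.5995 -0.0057  0.1652] [-179.93   -0.     81.56] F [-0.27 -0.4  -0.86] M [-0.029  0.016  0.065] j6 eff 0.0 0.022
320 194 (400, 640, 3)
104 220
```

View pics/w6.png

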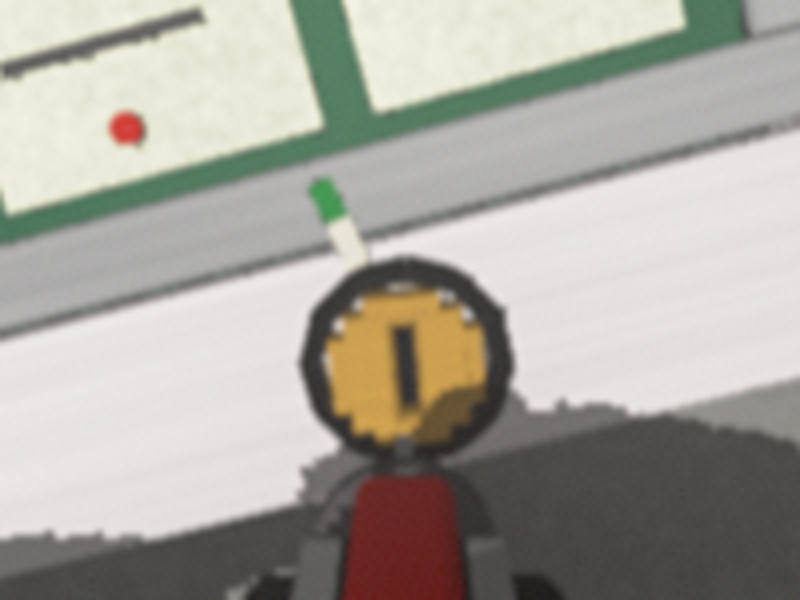

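The white pointer (349,243) lines up with the green mark (327,200) as seen from the lock centre (406,360), so the cam is home. Now I'll take the key back.

```bash
python3 -c "
from h import *
go([.4888,-.2029,.15],156)"
```

```text
shift mm [-211.3  -80.4   15.1] turn [-7.000e-02 -6.000e-02 -7.444e+01] at [ 0.5994 -0.0057  0.165 ] [-179.91   -0.     81.56] 14.825
```

Call:
{"fn": "move_arm", "kwargs": {
  "plan": [
    [[-0.02,-0.008,0],[0,0,-8]],
    [[-0.045,-0.017,0],[0,0,-16]],
    [[-0.07,-0.027,0],[0,0,-25]],
    [[-0.1,-0.038,0],[0,0,-34]],
    [[-0.125,-0.048,0],[0,0,-43]],
    [[-0.15,-0.057,0],[0,0,-52]],
    [[-0.175,-0.067,0],[0,0,-61]],
    [[-0.195,-0.074,0.005],[0,0,-69]],
    [[-0.207,-0.079,0.01],[0,0,-74.4]],
    [[-0.2113,-0.0804,0.015],[0,0,-74.4]],
    [[-0.2113,-0.0804,0.015],[0,0,-74.4]],
    [[-0.2113,-0.0804,0.015],[0,0,-74.4]]
  ]
}}

```text
clock: 16.32
tool_pos: [0.4897, -0.2026, 0.1507]
eef_rot: [3.141, -0.0, 2.722]
ft_force: [0.0, 0.4, -0.6]
width: 0.0132
finger_force: 58.7
```

```bash
python3 - <<'E'
from h import *
go([.4888,-.2029,.0645],156)
im,K,k1,E=cam("wrist")
cv2.imwrite("pics/w7.png",cv2.resize(im[120:270,220:420],None,fx=4,fy=4,interpolation=2))
E
```

```text
shift mm [ 0.7 -0.7 86.2] turn [ 0.02 -0.01 -0.06] at [ 0.4897 -0.2026  0.1507] [ 1.7998e+02 -1.0000e-02  1.5594e+02] 16.325
```

View pics/w7.png

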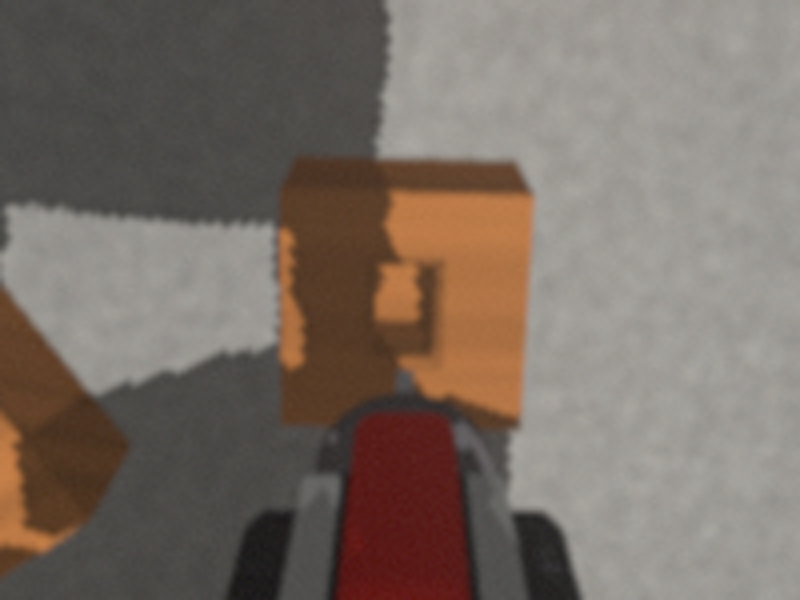

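The pocket, centred at (407,308), lines up with the blade at (403,380). Lowering now.

Call:
{"fn": "move_arm", "kwargs": {
  "plan": [
    [[0.0007,-0.0005,0.02],[0,0,0]],
    [[0.0007,-0.0005,0.04],[0,0,0]],
    [[0.0007,-0.0005,0.055],[0,0,0]],
    [[0.0007,-0.0005,0.06],[0,0,0]],
    [[0.0007,-0.0005,0.064],[0,0,0]],
    [[0.0007,-0.0005,0.068],[0,0,0]],
    [[0.0007,-0.0005,0.072],[0,0,0]],
    [[0.0007,-0.0005,0.072],[0,0,0]]
  ]
}}

```text
clock: 17.38
tool_pos: [0.4884, -0.2031, 0.0786]
eef_rot: [3.141, -0.0, 2.722]
ft_force: [-1.0, -0.4, 0.0]
width: 0.0134
finger_force: 58.7
```

Blade is 10 mm in with no contact force. Lowering the rest of the way.

Call:
{"fn": "move_arm", "kwargs": {
  "plan": [
    [[0,0,0.004],[0,0,0]],
    [[0,0,0.008],[0,0,0]],
    [[0,0,0.011],[0,0,0]],
    [[0,0,0.0125],[0,0,0]],
    [[0,0,0.0135],[0,0,0]],
    [[0,0,0.0135],[0,0,0]]
  ]
}}

```text
clock: 18.12
tool_pos: [0.4886, -0.2032, 0.0652]
eef_rot: [3.141, 0.0, 2.722]
ft_force: [0.1, -0.3, -1.4]
width: 0.0135
finger_force: 58.7
```

```bash
python3 st.py
```

```text
18.125 [ 0.4886 -0.2032  0.0652] [179.99   0.   155.96] F [ 0.1  -0.32 -1.37] M [ 0.067 -0.013 -0.031] j6 eff 0.0 -1.677
```

Call:
{"fn": "move_arm", "kwargs": {
  "plan": [
    [[0,0,0.0005],[0,0,0]],
    [[0,0,0.001],[0,0,0]],
    [[0,0,0.001],[0,0,0]]
  ]
}}

```text
clock: 18.5
tool_pos: [0.4887, -0.2032, 0.0647]
eef_rot: [3.142, 0.001, 2.722]
ft_force: [-0.2, 0.4, 2.9]
width: 0.0135
finger_force: 59.4
```

Contact at the original height, so the collar is seated. Releasing and then backing up.

Call:
{"fn": "move_arm", "kwargs": {
  "plan": [
    [[0,0,0],[0,0,0]],
    [[0,0,0],[0,0,0]],
    [[0,0,0],[0,0,0]],
    [[0,0,0],[0,0,0]],
    [[0,0,0],[0,0,0]]
  ],
  "grip": 0.3
}}

```text
clock: 19.12
tool_pos: [0.4886, -0.2032, 0.0642]
eef_rot: [3.141, -0.0, 2.722]
ft_force: [1.0, -0.2, 0.5]
width: 0.0599
finger_force: 0.0
```

Call:
{"fn": "move_arm", "kwargs": {
  "plan": [
    [[0,0,-0.01],[0,0,0]],
    [[0,0,-0.03],[0,0,0]],
    [[0,0,-0.06],[0,0,0]],
    [[0,0,-0.09],[0,0,0]],
    [[0,0,-0.12],[0,0,0]],
    [[0,0,-0.135],[0,0,0]],
    [[0,0,-0.135],[0,0,0]],
    [[0,0,-0.135],[0,0,0]]
  ]
}}

```text
clock: 20.12
tool_pos: [0.4879, -0.2027, 0.1982]
eef_rot: [3.141, -0.002, 2.722]
ft_force: [-0.2, 0.4, 0.2]
width: 0.0597
finger_force: 0.0
```

```bash
python3 - <<'E'
from h import *
im=cam("wrist")[0][86:286,189:449]; s=cam("scene")[0][140:240,240:370]
cv2.imwrite("pics/f.png",np.hstack([cv2.resize(im,(400,308)),cv2.resize(s,(400,308),interpolation=2)])); go([0,0,0],0)
E
```

```text
shift mm [527.6 -13.7 199.4] turn [-2.1000e-01 -8.0000e-02  1.5595e+02] at [ 0.4878 -0.2028  0.1979] [ 1.7998e+02 -1.6000e-01  1.5595e+02] 20.225
```

View pics/f.png

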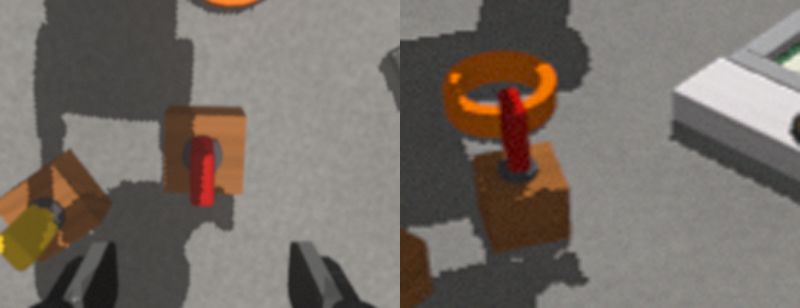

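Both views show the red key upright with its collar flat on the stand (handle at left-view (203,170)), and the tape and yellow key stand where they were.

```bash
python3 -c "
from bench import bot
print(bot.sign_off())"
```

```text
the job is handed in; nothing more can be done
None
```

The cam is turned clockwise to its stop with the pointer on the green mark, and the red key is back upright in its own stand with the collar seated; handed in at about 20 s of the 72 s allowed, and the judge's verdict was not shown.

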